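Put the tasting-counter kit back in its own places

TASK

Tidy the near half of the deli counter (the spare marker, roll and olives at the very back are not part of it): lay the probe thermometer on the long dark mat inside its yellow outline, pointing the way the outline points; lay the marker pen across both notches of the blue pen rest; stand the roll of labels flat on the square mat, centred on the yellow ring; and stand the cup of tasting picks inside the round dark steel coaster. Keep the cup upright all the time and leave the dish of olives and the loose piece of cheese where they are.

Things in the scene. Friction and masses are not known exactly. Their poses are not given: they have to be found in the camera images.
- thermo_body (a point): Probe thermometer lying flat, 168 mm long, 60 g: white housing 30 wide (x), 60 long (y), 16 mm high; a thin metal probe reaches 108 mm from it to -y (do not grip it). This point is the centre of the housing, 8 mm above its underside; grip across the 30 mm. y runs along the tool from probe to housing.
- marker_mid (a point): Marker pen lying down, white barrel, black cap, 138 mm long, 18 mm thick, 20 g. This point is the middle of its length on its axis, 9 mm above the surface it lies on; y is its long axis (cap at -y; either way round will do in the rest). Grip across the 18 mm at the middle. It can roll: x and z may point anywhere about y.
- label_roll: Roll of white price labels lying flat: round, 60 mm across, 32 mm high, about 70 g; the hole in its middle is closed to fingers. Origin at the centre of its underside, z up.
- pick_cup: Grey cup of wooden tasting picks, about 80 g: 56 mm across at the foot, 64 mm at the rim, which is 62 mm up; the picks reach to 70 mm. Origin at the centre of its underside, z up. Grip round the wall, 40 to 50 mm above its foot.
- thermo_mat: Thermometer's place: fixed dark rubber mat 52 x 186 x 4 mm with a yellow outline: a 36 x 66 mm rectangle for the housing, centred 54 mm from the mat's middle towards its +y end, and a thin stripe for the probe towards -y. Origin at the centre of the underside; the laid housing's centre is at x 0, y +54, z 12 mm in this frame, y along y.
- pen_rest: Marker's place: fixed blue rest, base 34 x 100 x 5 mm, two 12 mm thick blocks at y -40 and +40 mm, each with a 90 degree V notch 32 mm wide at the top (30 mm up), its bottom 14 mm up. Origin at the centre of the underside; the pen lies along y in both notches, its axis 27 mm up. Between the blocks (68 mm clear) the fingers may go down to the 5 mm base.
- roll_mat: Label roll's place: fixed square dark rubber mat 86 x 86 x 4 mm with a yellow ring (65 mm across) painted in the middle. Origin at the centre of the underside; top at 4 mm.
- cup_stand: Cup's place: fixed round dark steel coaster, 82 mm outside, 74 mm inside, rim 12 mm high, inner floor 4 mm high; the cup stands on that floor. Origin at the centre of the underside.
- olive_dish: Small grey dish of olives, 69 mm across, 34 mm high: leave it alone. Origin at the centre of its underside. Ahead of the robot also stands a wire cheese cutter, 150 mm high, its handle reaching forward at y = -0.02 to x = 0.47, 35 to 80 mm up: carry things across at 0.2 m or more.
- cheese_piece: Loose white piece of cheese with a black rind, 64 x 88 x 48 mm, near the front edge: leave it alone. Origin at the centre of its underside.
Mind the look-alikes: they are no part of the job. Of the things like the cup_stand, leave any that is turquoise; of the rest the larger one is meant.

How it is judged (in metres and radians):
At the end, for the whole second after the job is handed in: Thermometer housing within 12 mm of its outline in x and y, pointing the same way within 0.2 rad, on the mat; pen in both notches, middle within 15 mm and 0.15 rad of the rest's; roll flat on its mat within 12 mm of the ring; cup upright on the coaster's floor within 12 mm; all at rest, released (x of thermo_body in the frame of thermo_mat between -0.012 and 0.012 m and y of thermo_body in the frame of thermo_mat between 0.042 and 0.066 m and y of thermo_mat in the frame of thermo_body between -0.069 and -0.039 m and z of thermo_body in the frame of thermo_mat between 0.008 and 0.016 m and angle between the y axis of thermo_body and the y axis of thermo_mat, either way round below 0.2 rad and horizontal distance between marker_mid and pen_rest below 0.015 m and angle between the y axis of marker_mid and the y axis of pen_rest, either way round below 0.15 rad and z of marker_mid in the frame of pen_rest between 0.021 and 0.033 m and horizontal distance between label_roll and roll_mat below 0.012 m and angle between each of label_roll, pick_cup's own z axis and vertical below 0.1 rad and z of label_roll in the frame of roll_mat between 0.001 and 0.007 m and horizontal distance between pick_cup and cup_stand below 0.012 m and z of pick_cup in the frame of cup_stand between 0.001 and 0.007 m and linear speed of each of label_roll, pick_cup below 0.03 m/s); the robot touches nothing.
It fails at once if the dish of olives is moved by more than 20 mm (distance of olive_dish from where it was at the start of the episode above 0.02 m).
It fails at once if the loose piece of cheese is moved by more than 20 mm (distance of cheese_piece from where it was at the start of the episode above 0.02 m).
It fails at once if the cup is tipped by more than 0.7 rad (angle between pick_cup's own z axis and vertical above 0.7 rad).
It also fails if it takes over 112 s, if anything falls off the work surface, if the arm or the gripper's body presses on something with over 40 N, if the wrist force passes 120 N, or if a joint passes its speed limit or range.

ROBOT

A 6-joint arm with a two-finger parallel gripper is mounted at the origin on a cart in front of the work surface, level with it; the furniture and walls round the work are solid. World frame = base frame: x ahead of the robot, y to its left, z up, the work surface at z = 0. Lengths are in m, angles in degrees, forces in N, time in s.
With the tool pointing down it reaches from about 0.3 to 0.75 m from the base axis. Payload 8.5 kg.
Tool frame: the origin (TCP) lies midway between the tips of the shut fingers; the grasp point (between the pads) lies 19 mm behind it; z points along the fingers, y is the direction in which the jaws open and shut (so a half turn about z gives the same grasp; the last joint's range is limited). The gripper opens to 85 mm and grips with 20 to 120 N. Pads are 22 mm wide; open, the fingers measure 114 mm over their backs; the gripper's body (76 mm by 85 mm) begins 54 mm behind the grasp point. The pads swing forward as they close: fully open they stand 13 mm farther back than shut.
Start: joints at [51.205, 21.807, 74.336, -0, 83.858, -12.336], TCP at [0.245, 0.492, 0.231] pointing down, gripper open.
Joint ranges: [-178.18, 178.18], [-50.72, 133.34], [12.68, 142.11], [-81.47, 261.47], [9.98, 163.14], [-165.26, 165.26]. Speed limits (degrees/s): [136.94, 136.94, 180, 180, 180, 180].

INTERFACE

Orientations are given as a 3x3 rotation matrix whose columns are the frame's x, y, z axes.
In Python, from rig import env, eyes, close_job gives the robot as it stands.
- The arm moves only by the tool jog_arm, never from a script. Its argument "deltas" is one flat list of numbers, 7 for each row, row after row: the shift along the tool's x, y, z in units of 0.75 m (1.0 is 0.75 m), then the turn, a rotation vector about the tool's x, y, z in units of 180 degrees (1.0 is 180 degrees), then the gripper command: -1 is fully open, 1 is shut, values between are in proportion. In form: [dx, dy, dz, ax, ay, az, fingers, dx, dy, dz, ax, ay, az, fingers, ...]. A call has 1 to 12 rows; each row is the pose to reach, as a shift and turn from the pose commanded when the call began, along the tool's axes at that moment, turning the shorter way round; what a row does not reach only later rows make up. A row lasts 1/12 s, in which the tool goes at most 41.7 mm and 7.16 degrees, less where a joint would pass 70% of its speed; a pose out of reach is approached as far as the arm can. A call with a number of a shift or a turn outside -1 to 1 is refused whole. A call with a gripper value outside its range is refused whole. The fingers move at their own pace and stop on an object; "grip_force" is the grip in N (left out, the last holds). Time passes only in rows, so rows that repeat a pose let the fingers close. It gives the time, the measured TCP pose, the force and the opening at its end, in the units of the state.
- env.observe(): the state, without advancing time (a new reading comes with each control period).
- eyes.get_image(name): name is "scene" or "top" or "wrist"; returns the picture (384x512x3 uint8, red, green, blue); there is no depth.
- eyes.camera_params(name): a dict with "intrinsics" (3x3 intrinsics, pixels), "R" (3x3) and "t" (3): a world point X has camera coordinates R X + t; the wrist camera has in their place "mount" (4x4, takes a point from camera to tool coordinates, whose origin is the TCP and whose axes are the flange's). Camera axes: x right, y down, z forward; pixel columns grow to the right and rows downward; lengths in m; the calibration is good to about 2 mm. A picture is of the moment at which its call begins: read the wrist's pose just before it. camera_params takes no time and is no camera call.
- close_job(): hands the job in, once; it reports no verdict.
The state is a dict: "time_s": time; "q": joint angles; "qvel": joint speeds; "joint_efforts": joint torques, N m; "position": TCP position; "tool_rot": TCP orientation; "ft_force": force on the tool from outside, world axes, zero at the start; "wrist_torque": the same for the moment, N m; "grip_width": finger opening in m.
Only numpy, scipy, OpenCV 4.12 (cv2) and the standard library are available. Lean on these libraries where they do the work, as an engineer would, in place of code of your own. Each camera call takes 0.05 s, during which the arm holds its last target.

## Working session

There is one attempt and no reset: what is moved stays moved. The work goes in short steps, Python scripts to look and compute and a tool call to move; the robot and the scene stay as the last step left them, time stands still between calls to the robot, and variables do not carry over. Pictures are saved under pics/ and viewed, and the job is handed in when it is done.

Besides the shell and the picture viewer there is one more tool, called after "Request:" as name(argument=value, ...) on one line, values as JSON. jog_arm: Moves the arm, as the interface text tells. Its arguments: {"type":"object","properties":{"deltas":{"type":"array"},"grip_force":{"type":"number"}},"required":["deltas"]}

```bash
ls; mkdir -p pics
python3 - <<'E'
from rig import env, eyes
import cv2
print(env.observe())
for n in ("scene","top","wrist"):
    im=eyes.get_image(n); cv2.imwrite(f"pics/{n}0.png",im[:,:,::-1])
    p=eyes.camera_params(n); print(n,p)
E
```

```text
pics
{'time_s': 0.0, 'q': array([ 5.12064595e+01,  2.18412036e+01,  7.43858001e+01, -3.38525003e-04,
        8.38569954e+01, -1.23352071e+01]), 'qvel': array([-0.05163359, -0.0395689 ,  0.03318777, -0.04140218,  0.11960082,
       -0.0230137 ]), 'joint_efforts': array([ 1.47701336e-03, -4.48462951e+01, -2.31280518e+01, -1.20810346e-04,
        4.75770226e-03, -9.08631506e-06]), 'position': array([0.24486023, 0.49215772, 0.23070361]), 'tool_rot': array([[-8.95258751e-01,  4.45545658e-01, -9.13931443e-04],
       [ 4.45546489e-01,  8.95258070e-01, -1.14634030e-03],
       [ 3.07457556e-04, -1.43347013e-03, -9.99998925e-01]]), 'ft_force': array([0.96109647, 0.1880069 , 1.02463247]), 'wrist_torque': array([ 0.00969668, -0.00203459, -0.03775532]), 'grip_width': 0.08537548190586675}
scene {'intrinsics': array([[398.09527144,   0.        , 258.15265171],
       [  0.        , 398.09527144, 190.87929252],
       [  0.        ,   0.        ,   1.        ]]), 'R': array([[-0.42136803,  0.90688644, -0.00244346],
       [ 0.80327765,  0.37197481, -0.46516638],
       [-0.42094418, -0.19796902, -
[... 269 characters left out ...]
0.99983168,  0.01466878],
       [-0.98217463,  0.00807013, -0.1877974 ],
       [ 0.18764741, -0.01647683, -0.98209825]]), 't': array([0.04354236, 0.58371762, 1.12394474])}
wrist {'intrinsics': array([[325.05085258,   0.        , 256.70737817],
       [  0.        , 325.05085258, 191.07628325],
       [  0.        ,   0.        ,   1.        ]]), 'mount': array([[ 4.43224073e-05, -9.61773136e-01, -2.73847461e-01,
         6.92752100e-02],
       [ 9.99999716e-01,  2.48528495e-04, -7.11000330e-04,
        -5.72315476e-04],
       [ 7.51879915e-04, -2.73847352e-01,  9.61772875e-01,
        -1.42616280e-01],
       [ 0.00000000e+00,  0.00000000e+00,  0.00000000e+00,
         1.00000000e+00]])}
```

View pics/scene0.png

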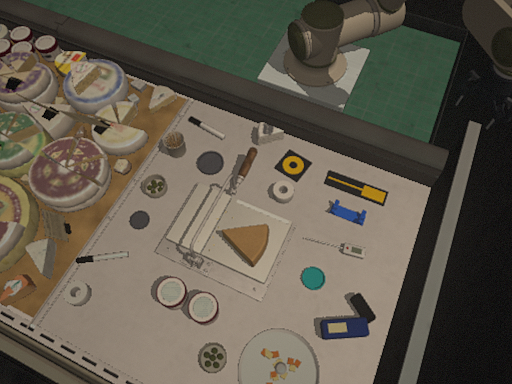

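View pics/top0.png

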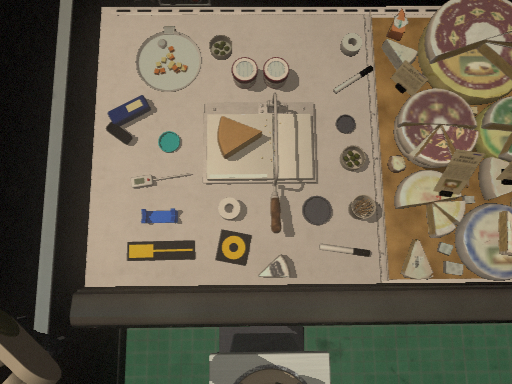

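View pics/wrist0.png

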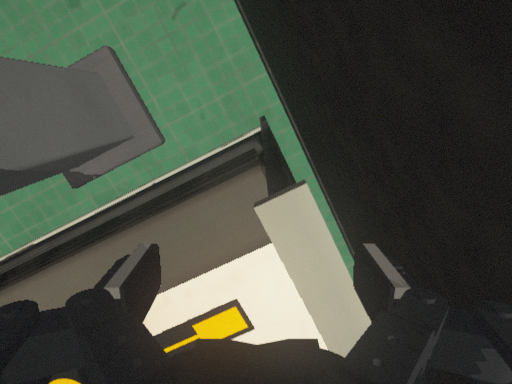

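Top view: marker at (345,250), roll (230,209), cup (363,207), thermometer (143,181), long mat (161,250), pen rest (160,215), ring mat (233,247). The cheese is at (275,267) and the olive dish at (352,158). Coaster candidates are dark (317,210), smaller dark (346,124) and turquoise (169,142). Next I'll enlarge these and measure them.

```bash
cat > h.py <<'E'
from rig import env, eyes
import numpy as np, cv2
from scipy.spatial.transform import Rotation as Ro
def ray(name,uv,P=None):
    p=P or eyes.camera_params(name); K=p["intrinsics"]
    d=np.linalg.inv(K)@np.array([uv[0],uv[1],1.0])
    if "R" in p: return -p["R"].T@p["t"], p["R"].T@d
    s=env.observe(); M=p["mount"]; T=s["tool_rot"]
    return s["position"]+T@M[:3,3], T@(M[:3,:3]@d)
def px2w(name,uv,z,P=None):
    o,d=ray(name,uv,P); return o+d*(z-o[2])/d[2]
def w2px(name,X):
    p=eyes.camera_params(name); c=p["R"]@np.array(X)+p["t"]; v=p["intrinsics"]@c; return v[:2]/v[2]
E
python3 - <<'E'
from h import *
im=cv2.imread("pics/top0.png")
cv2.imwrite("pics/t_left.png",cv2.resize(im[135:290,90:290],None,fx=4,fy=4*0.95,interpolation=cv2.INTER_CUBIC)[:600])
cv2.imwrite("pics/t_left.png",cv2.resize(im[140:290,90:290],None,fx=4,fy=4,interpolation=cv2.INTER_CUBIC))
cv2.imwrite("pics/t_right.png",cv2.resize(im[100:290,240:400],None,fx=3.1,fy=3.1,interpolation=cv2.INTER_CUBIC))
for n,uv in dict(marker=(345,250),roll=(230,209),cup=(363,207),th=(143,181),tm=(161,250),pr=(160,215),rm=(233,247),cs=(317,210),cs2=(346,124),cs3=(169,142),cheese=(275,267),ol=(352,158),ledge=(250,290),ledge2=(250,315)).items(): print(n,px2w("top",uv,0.0).round(3))
E
```

```text
marker [ 0.419 -0.214  0.   ]
roll [0.536 0.104 0.   ]
cup [ 0.539 -0.272  0.   ]
th [0.619 0.351 0.   ]
tm [0.424 0.295 0.   ]
pr [0.521 0.3   0.   ]
rm [0.43  0.096 0.   ]
cs [ 0.531 -0.141  0.   ]
cs2 [ 0.785 -0.236  0.   ]
cs3 [0.733 0.28  0.   ]
cheese [ 0.375 -0.019  0.   ]
ol [ 0.682 -0.248  0.   ]
ledge [0.314 0.05  0.   ]
ledge2 [0.248 0.051 0.   ]
```

View pics/t_left.png

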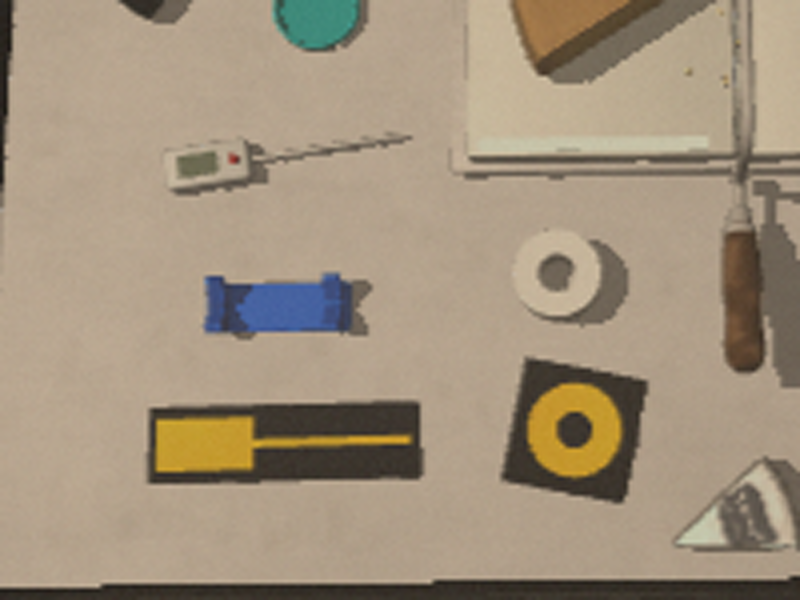

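View pics/t_right.png

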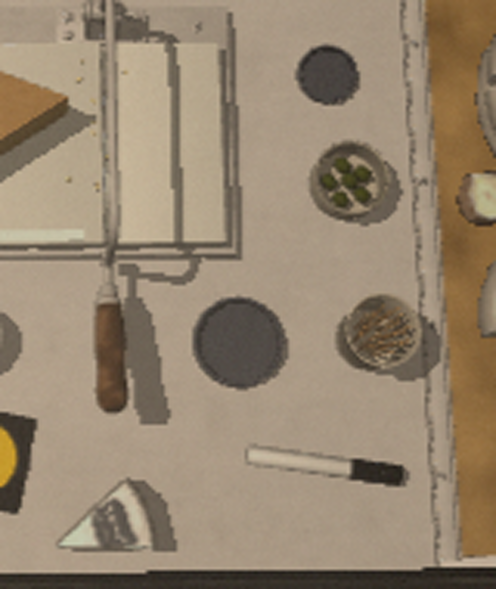

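The enlarged crop confirms the larger dark coaster at (317,210) as the cup_stand. The dark one at (346,124) is smaller and (169,142) is turquoise. Now I'll measure in both fixed views.

```bash
cat > meas.py <<'E'
from h import *
import sys
def blob(name,im,mask,seed,z,kind):
    """largest component near seed; returns world contour at z"""
    n,l,st,c=cv2.connectedComponentsWithStats(mask.astype(np.uint8))
    best=min(range(1,n),key=lambda i:(np.linalg.norm(c[i]-seed) if st[i,4]>12 else 1e9))
    m=(l==best).astype(np.uint8)
    cs,_=cv2.findContours(m,cv2.RETR_EXTERNAL,cv2.CHAIN_APPROX_NONE); cn=max(cs,key=len)[:,0,:]
    P=eyes.camera_params(name)
    W=np.array([px2w(name,p,z,P)[:2] for p in cn]); 
    r=cv2.minAreaRect((W*1000).astype(np.float32)); ci=cv2.minEnclosingCircle((W*1000).astype(np.float32))
    ys,xs=np.nonzero(m); ctr=px2w(name,(xs.mean(),ys.mean()),z,P)[:2]*1000
    print(name,kind,"n",st[best,4],"px",c[best].round(1),"rect",np.round(r[0],1),np.round(r[1],1),round(r[2],1),"circ",np.round(ci[0],1),round(ci[1],1),"cen",ctr.round(1))
for name in ("top","scene"):
    im=cv2.imread(f"pics/{name}0.png"); h=cv2.cvtColor(im,cv2.COLOR_BGR2HSV).astype(int); H,S,V=h[...,0],h[...,1],h[...,2]
    yel=(H>15)&(H<35)&(S>170)&(V>120)
    s=(lambda a,b:a) if name=="top" else (lambda a,b:b)
    blob(name,im,yel,s((145,250),(375,193)),.004,"thermo_outline(housing+stripe)")
    blob(name,im,yel,s((233,247),(293,165)),.004,"ring")
    blue=(H>100)&(H<125)&(S>120)
    blob(name,im,blue,s((160,215),(348,212)),.018,"rest")
    dark=(V<85)
    blob(name,im,dark,s((161,250),(355,188)) if name=="scene" else (165,250),.004,"thermo_mat dark")
    blob(name,im,(V<100),s((317,210),(210,163)),.012,"coaster")
    blob(name,im,(V<90),s((233,247),(293,165)),.004,"roll_mat dark")
    blob(name,im,(V<70),s((360,252),(196,121)),.009,"marker cap")
    bg=(S<45)&(V>165)
    blob(name,im,bg,s((230,209),(284,190)),.032,"roll top")
    blob(name,im,bg,s((335,249),(212,130)),.009,"marker white")
    blob(name,im,bg,s((143,181),(352,250)),.016,"thermo white")
E
python3 meas.py
python3 - <<'E'
import cv2
im=cv2.imread("pics/scene0.png")
cv2.imwrite("pics/s_r.png",cv2.resize(im[115:295,255:400],None,fx=4,fy=3.3,interpolation=cv2.INTER_CUBIC)) if 0 else cv2.imwrite("pics/s_r.png",cv2.resize(im[110:270,260:400],None,fx=3.7,fy=3.7,interpolation=cv2.INTER_CUBIC))
cv2.imwrite("pics/s_l.png",cv2.resize(im[100:240,130:300],None,fx=4,fy=4,interpolation=cv2.INTER_CUBIC))
E
```

```text
top thermo_outline(housing+stripe) n 386 px [146.8 250.5] rect [424.8 295.1] [ 35.  172.4] 2.6 circ [425.7 295.7] 87.1 cen [422.8 332.6]
top ring n 364 px [233.1 247. ] rect [430.1  96. ] [60.7 60.3] 89.6 circ [430.  96.] 32.3 cen [430.   95.8]
top rest n 281 px [162.4 216.2] rect [515.7 291.8] [33.8 69.6] 5.9 circ [517.7 291.5] 35.3 cen [515.5 289.9]
top thermo_mat dark n 804 px [168.  250.3] rect [423.1 293.9] [ 51.8 181.4] 0.8 circ [423.9 293.9] 93.8 cen [422.8 274.5]
top coaster n 668 px [316.7 210. ] rect [ 529.9 -138.8] [78.8 78.9] 89.5 circ [ 529.4 -138.2] 41.3 cen [ 529.6 -138.1]
top roll_mat dark n 56 px [233.3 247. ] rect [430.   94.6] [19.3 21.9] 89.8 circ [430.   95.6] 11.4 cen [430.   95.1]
top marker cap n 104 px [361.2 251.9] rect [ 412.6 -256.6] [44.  17.5] 81.3 circ [ 413.6 -256.4] 22.7 cen [ 412.7 -256.9]
top roll top n 183 px [237.7 175.5] rect [625.6  82.1] [158.4   8.5] 89.6 circ [627.   82.1] 79.2 cen [625.5  81.7]
top marker white n 56 px [265.4 272.5] rect [360.6  12.2] [22. 29.] 13.3 circ [361.   10.4] 16.8 cen [360.   8.]
top thermo white n 183 px [237.7 175
[... 588 characters left out ...]
px [209.8 162.5] rect [ 534.1 -138.4] [85.3 79.5] 67.8 circ [ 534.1 -138.7] 43.1 cen [ 535.  -138.9]
scene roll_mat dark n 37 px [292.8 164.6] rect [430.4  92. ] [18.  21.6] 24.8 circ [431.3  92.7] 11.1 cen [430.5  92.9]
scene marker cap n 69 px [194.3 121.1] rect [ 415.2 -259.8] [47.  19.9] 84.0 circ [ 416.  -259.5] 24.3 cen [ 414.9 -260.9]
scene roll top n 158 px [262.9 211.4] rect [624.9  77.9] [  9.6 158.6] 0.1 circ [624.   77.9] 79.3 cen [624.6  80.6]
scene marker white n 17 px [277.  130.4] rect [335.4  -3.1] [11.2 27. ] 41.8 circ [338.2  -0.6] 13.5 cen [335.9  -1.7]
scene thermo white n 158 px [262.9 211.4] rect [618.2  74.9] [  9.7 161. ] 0.1 circ [617.2  74.9] 80.5 cen [617.8  77.6]
```

View pics/s_r.png

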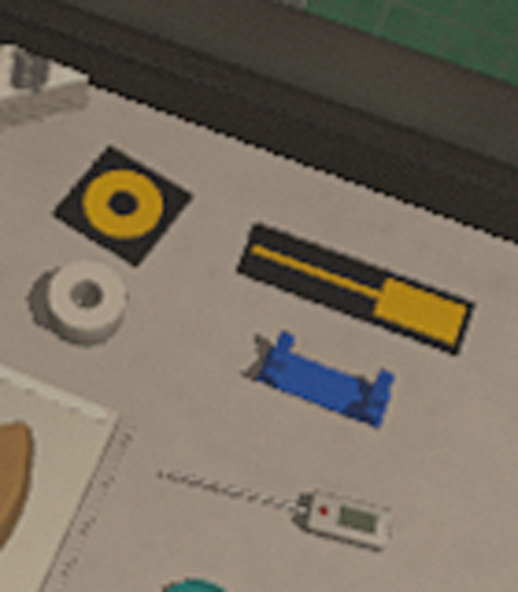

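View pics/s_l.png

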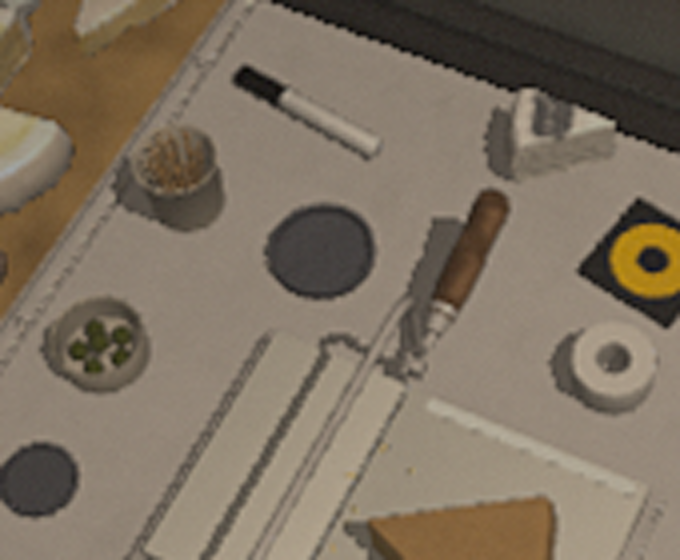

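Run:
```python
from h import *
Z=dict(roll=.032,cup=.062,mk_a=.009,mk_b=.009,th=.016,tip=.008)
T=dict(roll=(229.2,208),cup=(363.9,207.4),mk_a=(319.7,246.8),mk_b=(371,253.2),th=(141.8,181),tip=(192.5,174.2))
S=dict(roll=(284.3,188.9),cup=(173.75,140.75),mk_a=(225,136.7),mk_b=(189,118.5),th=(354.6,250),tip=(303.2,237.6))
for k in Z: print(k,(px2w("top",T[k],Z[k])*1000).round(1)[:2],(px2w("scene",S[k],Z[k])*1000).round(1)[:2])
# rest: fit projected model silhouette vs blue
for name,seed in (("top",(160,216)),("scene",(348,212))):
    im=cv2.imread(f"pics/{name}0.png"); b=im.astype(int); m=((b[...,0]-b[...,2]>18)).astype(np.uint8)
    n,l,st,c=cv2.connectedComponentsWithStats(m); i=min(range(1,n),key=lambda i:np.linalg.norm(c[i]-seed)if st[i,4]>20 else 1e9)
    print(name,st[i],c[i])
    best=None
    tgt=(l==i).astype(float)
    def sil(x,y,a):
        R=Ro.from_euler('z',a).as_matrix(); o=np.zeros(im.shape[:2],np.uint8)
        o=cv2.resize(o,None,fx=4,fy=4) if 0 else np.zeros((im.shape[0]*4,im.shape[1]*4),np.uint8)
        def hull(pts):
            p=np.array([w2px(name,R@q+[x,y,0]) for q in pts]); cv2.fillConvexPoly(o,cv2.convexHull(((p+.5)*4).astype(np.int32)),1)
        bx=lambda x0,x1,y0,y1,z0,z1:[np.array([i,j,k]) for i in(x0,x1) for j in (y0,y1) for k in(z0,z1)]
        hull(bx(-.017,.017,-.05,.05,0,.005))
        for s in(-.04,.04):
            hull(bx(-.017,.017,s-.006,s+.006,0,.014))
            for g in(-1,1):
                hull([np.array([g*u,s+t,w]) for u,w in((0.001,.0),(0.001,.014),(.016,.030),(.017,.03),(.017,0)) for t in(-.006,.006)])
        return cv2.resize(o.astype(np.float32),(im.shape[1],im.shape[0]),interpolation=cv2.INTER_AREA)
    from scipy.optimize import minimize
    f=lambda p: np.abs(sil(p[0]/1000,p[1]/1000,p[2]/50)-tgt).sum()
    for a0 in (-5,0,5):
        r=minimize(f,[520,298,a0],method="Nelder-Mead",options=dict(initial_simplex=[[520,298,a0],[530,298,a0],[520,306,a0],[520,298,a0+4]])); print(r.x[:2].round(1),np.degrees(r.x[2]/50).round(1),r.fun.round(1))
```

```text
roll [534.6 105.3] [533.5 107. ]
cup [ 528.7 -257. ] [ 537.7 -253.9]
mk_a [ 427.8 -142.9] [ 428.  -141.8]
mk_b [ 408.9 -283.7] [ 413.  -281.6]
th [615.5 350.5] [618.1 351.9]
tip [635.7 210.1] [640.3 211.3]
top [141 208  37  15 444] [159.27477477 216.08333333]Traceback (most recent call last):
  File "<stdin>", line 28, in <module>
    res = _minimize_neldermead(fun, x0, args, callback, bounds=bounds,
                               **options)
    fxr = func(xr)
    fx = function(np.copy(x), *(wrapper_args + args))
  File "<stdin>", line 26, in <lambda>
  File "<stdin>", line 21, in sil
  File "<stdin>", line 17, in hull
  File "h.py", line 13, in w2px
    p=eyes.camera_params(name); c=p["R"]@np.array(X)+p["t"]; v=p["intrinsics"]@c; return v[:2]/v[2]
ValueError: time passes only in moves, steps and waits
```

```bash
python3 - <<'E'
import re
s=open('h.py').read()
s=s.replace("def ray(","_P={}\ndef CP(n):\n    if n not in _P: _P[n]=eyes.camera_params(n)\n    return _P[n]\ndef ray(").replace("P or eyes.camera_params(name)","P or CP(name)").replace("    p=eyes.camera_params(name); c=","    p=CP(name); c=")
open('h.py','w').write(s)
E
cat > rest.py <<'E'
from h import *
from scipy.optimize import minimize
for name,seed in (("top",(160,216)),("scene",(348,212))):
    im=cv2.imread(f"pics/{name}0.png"); b=im.astype(int); m=((b[...,0]-b[...,2]>18)).astype(np.uint8)
    n,l,st,c=cv2.connectedComponentsWithStats(m); i=min(range(1,n),key=lambda i:np.linalg.norm(c[i]-seed)if st[i,4]>20 else 1e9)
    print(name,st[i],c[i])
    tgt=(l==i).astype(float)
    def sil(x,y,a):
        R=Ro.from_euler('z',a).as_matrix()
        o=np.zeros((im.shape[0]*4,im.shape[1]*4),np.uint8)
        def hull(pts):
            p=np.array([w2px(name,R@q+[x,y,0]) for q in pts]); cv2.fillConvexPoly(o,cv2.convexHull(((p+.5)*4).astype(np.int32)),1)
        bx=lambda x0,x1,y0,y1,z0,z1:[np.array([i,j,k]) for i in(x0,x1) for j in (y0,y1) for k in(z0,z1)]
        hull(bx(-.017,.017,-.05,.05,0,.005))
        for s in(-.04,.04):
            hull(bx(-.017,.017,s-.006,s+.006,0,.014))
            for g in(-1,1):
                hull([np.array([g*u,s+t,w]) for u,w in((0.001,.0),(0.001,.014),(.016,.030),(.017,.03),(.017,0)) for t in(-.006,.006)])
        return cv2.resize(o.astype(np.float32),(im.shape[1],im.shape[0]),interpolation=cv2.INTER_AREA)
    f=lambda p: np.abs(sil(p[0]/1000,p[1]/1000,p[2]/50)-tgt).sum()
    for a0 in (-5,0,5):
        r=minimize(f,[520,298,a0],method="Nelder-Mead",options=dict(initial_simplex=[[520,298,a0],[530,298,a0],[520,306,a0],[520,298,a0+4]])); print(r.x[:2].round(1),np.degrees(r.x[2]/50).round(1),round(r.fun,1))
E
python3 rest.py
```

```text
top [141 208  37  15 444] [159.27477477 216.08333333]
[517.4 301.5] -0.5 38.8
[517.4 301.5] -0.7 38.2
[517.3 301.3] -0.6 38.9
scene [329 200  38  26 408] [347.72303922 213.38480392]
[517. 299.] -0.2 45.8
[517.3 298.4] 0.1 46.5
[517.2 299.5] 0.1 47.9
```

Both views agree to a few mm: rest (517,300), ring (430,94.5), coaster (532,-138.5), and thermometer about (617,351) with a yaw of +8.5°. Next is a helper that works out the move numbers, starting with the thermometer hover.

```bash
cat >> h.py <<'E'
def go(x,y,z,ya,p0=None,R0=None,pr=True):
    """deltas to TCP (x,y,z), tool down, jaw (tool y) world angle ya deg"""
    s=env.observe(); p0=s["position"] if p0 is None else np.array(p0); R0=s["tool_rot"] if R0 is None else R0
    a=np.radians(ya); Y=np.array([np.cos(a),np.sin(a),0]); Z=np.array([0,0,-1.]); X=np.cross(Y,Z)
    R=np.column_stack([X,Y,Z]); d=R0.T@(np.array([x,y,z])-p0)/.75; rv=Ro.from_matrix(R0.T@R).as_rotvec()/np.pi
    n=max(np.linalg.norm(d)*.75/.0417,np.linalg.norm(rv)*180/7.16)
    print("d",d.round(4),"r",rv.round(4),"rows>=",round(n,1),"t",s["time_s"])
def st():
    s=env.observe(); R=s["tool_rot"]; print("t",round(s["time_s"],2),"p",s["position"].round(4),"ya",np.degrees(np.arctan2(R[1,1],R[0,1])).round(2),"tilt",np.degrees(np.arccos(-R[2,2])).round(2),"w",s["grip_width"].round(4),"f",s["ft_force"].round(1))
def wp(name,up=1):
    st(); o=env.observe(); im=eyes.get_image("wrist"); cv2.imwrite(f"pics/{name}.png",im[:,:,::-1]); return im
def w2w(X):
    p=CP("wrist"); s=env.observe(); M=p["mount"]; c=M[:3,:3].T@(s["tool_rot"].T@(np.array(X)-s["position"])-M[:3,3]); v=p["intrinsics"]@c; return v[:2]/v[2]
E
python3 -c "
from h import *
go(.617,.351,.13,8.5)"
```

```text
d [-0.5281  0.0526  0.1343] r [-3.000e-04  1.000e-04  3.058e-01] rows>= 9.8 t 0.15
```

Request:
jog_arm(deltas=[-0.528,0.053,0.134,0,0,0.306,-1,-0.528,0.053,0.134,0,0,0.306,-1,-0.528,0.053,0.134,0,0,0.306,-1,-0.528,0.053,0.134,0,0,0.306,-1,-0.528,0.053,0.134,0,0,0.306,-1,-0.528,0.053,0.134,0,0,0.306,-1,-0.528,0.053,0.134,0,0,0.306,-1,-0.528,0.053,0.134,0,0,0.306,-1,-0.528,0.053,0.134,0,0,0.306,-1,-0.528,0.053,0.134,0,0,0.306,-1,-0.528,0.053,0.134,0,0,0.306,-1,-0.528,0.053,0.134,0,0,0.306,-1], grip_force=30)

```text
time_s: 1.15
position: [0.6182, 0.3502, 0.1289]
tool_rot: [[-0.145, 0.989, -0.002], [0.989, 0.145, -0.001], [-0.0, -0.003, -1.0]]
ft_force: [-0.6, 0.1, 0.3]
grip_width: 0.0854
```

```bash
python3 -c "
from h import *
wp('w1')"
```

```text
Traceback (most recent call last):
  File "h.py", line 28, in wp
    st(); o=env.observe(); im=eyes.get_image("wrist"); cv2.imwrite(f"pics/{name}.png",im[:,:,::-1]); return im
    ~~^^
  File "h.py", line 26, in st
    s=env.observe(); R=s["tool_rot"]; print("t",round(s["time_s"],2),"p",s["position"].round(4),"ya",np.degrees(np.arctan2(R[1,1],R[0,1])).round(2),"tilt",np.degrees(np.arccos(-R[2,2])).round(2),"w",s["grip_width"].round(4),"f",s["ft_force"].round(1))
                                                                                                                                                                                                       ^^^^^^^^^^^^^^^^^^^^^
AttributeError: 'float' object has no attribute 'round'
```

```bash
sed -i 's/s\["grip_width"\].round(4)/round(float(s["grip_width"]),4)/' h.py; python3 -c "
from h import *
wp('w1')
for n,X in dict(th=(.617,.351,.016),tip=(.638,.2107,.008)).items(): print(n,w2w(X))"
```

```text
t 1.15 p [0.6182 0.3502 0.1289] ya 8.32 tilt 0.15 w 0.0854 f [-0.6  0.1  0.3]
th [257.01338046 186.18432508]
tip [257.21823799 326.63991357]
```

View pics/w1.png

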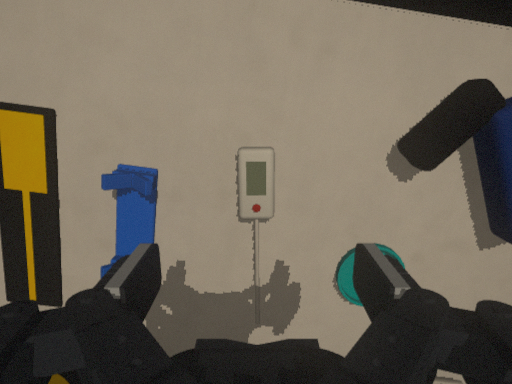

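The wrist view shows the housing at (256,183) against a predicted (257,186), aligned with the jaws. I'll descend and grip.

Request:
jog_arm(deltas=[0.001,-0.001,0.055,0,0,0,-1,0.001,-0.001,0.11,0,0,0,-1,0.001,-0.001,0.15,0,0,0,-1,0.001,-0.001,0.166,0,0,0,-1,0.001,-0.001,0.167,0,0,0,-0.5,0.001,-0.001,0.167,0,0,0,0,0.001,-0.001,0.167,0,0,0,1,0.001,-0.001,0.167,0,0,0,1,0.001,-0.001,0.167,0,0,0,1,0.001,-0.001,0.167,0,0,0,1,0.001,-0.001,0.167,0,0,0,1,0.001,-0.001,0.167,0,0,0,1], grip_force=30)

```text
time_s: 2.2
position: [0.6173, 0.3526, 0.008]
tool_rot: [[-0.147, 0.989, 0.003], [0.989, 0.147, 0.001], [0.001, 0.004, -1.0]]
ft_force: [-1.0, 0.3, 8.8]
grip_width: 0.0292
```

```bash
python3 -c "
from h import *
wp('w2')
go(.6182,.3502,.2,8.3)"
```

```text
t 2.2 p [0.6173 0.3526 0.008 ] ya 8.46 tilt 0.21 w 0.0292 f [-1.   0.3  8.8]
d [-0.0031  0.0016 -0.256 ] r [ 0.0011 -0.0003  0.0009] rows>= 4.6 t 2.25
```

View pics/w2.png

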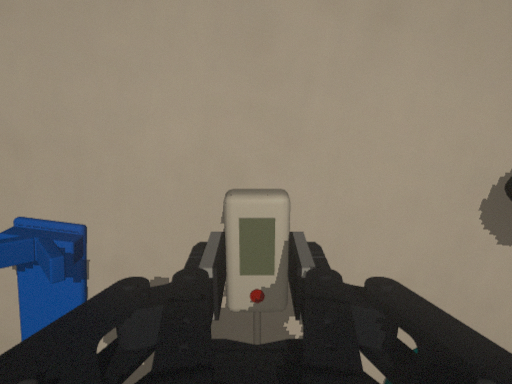

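Gripped (29 mm wide) and centred. Next I'll lift and carry it to the mat at hover height.

```bash
python3 -c "
from h import *
R=env.observe()['tool_rot']
go(.423,.347,.11,1,p0=(.6168,.3522,.0055))
print(w2w((.617,.352,.016)))"
```

```text
d [ 0.0313 -0.2561 -0.1402] r [ 0.0011 -0.0004  0.0415] rows>= 5.3 t 2.25
[256.66080238 256.25995519]
```

Request:
jog_arm(deltas=[0,0,-0.055,0,0,0,1,0,0,-0.11,0,0,0,1,0.003,-0.02,-0.16,0,0,0,1,0.01,-0.07,-0.19,0,0,0.02,1,0.016,-0.12,-0.19,0,0,0.042,1,0.022,-0.17,-0.17,0,0,0.042,1,0.028,-0.22,-0.15,0,0,0.042,1,0.031,-0.256,-0.14,0,0,0.042,1,0.031,-0.256,-0.14,0,0,0.042,1,0.031,-0.256,-0.14,0,0,0.042,1,0.031,-0.256,-0.14,0,0,0.042,1])

```text
time_s: 3.17
position: [0.4244, 0.3473, 0.1116]
tool_rot: [[-0.016, 1.0, 0.002], [1.0, 0.016, 0.001], [0.001, 0.002, -1.0]]
ft_force: [1.1, 0.7, -0.6]
grip_width: 0.0288
```

```bash
python3 -c "
from h import *
wp('w3')
p=env.observe()['position']
print(w2w((.4233,.347,.004)))
for X in ((-.018,.021),(.018,.021),(.018,.087),(-.018,.087),(0,-.086)):
  print(X,w2w((.4243+X[0]-.017*X[1],.2929+X[1]+.017*X[0],.004)).round(1))
"
```

```text
t 3.17 p [0.4244 0.3473 0.1116] ya 0.89 tilt 0.15 w 0.0288 f [ 1.1  0.7 -0.6]
[254.97925562 188.36004773]
(-0.018, 0.021) [233.4 227.1]
(0.018, 0.021) [277. 227.]
(0.018, 0.087) [278.3 147.1]
(-0.018, 0.087) [231.6 147.2]
(0, -0.086) [255.6 335.9]
```

View pics/w3.png

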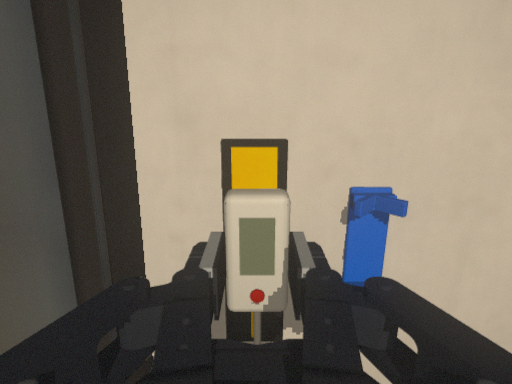

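The outline sits where predicted (231–278, top at 147) and the thermometer is parallel to it. Lower, release and lift.

Request:
jog_arm(deltas=[-0.002,-0.001,0.055,0,0,0,1,-0.002,-0.001,0.1,0,0,0,1,-0.002,-0.001,0.12,0,0,0,1,-0.002,-0.001,0.131,0,0,0,1,-0.002,-0.001,0.132,0,0,0,1,-0.002,-0.001,0.132,0,0,0,1,-0.002,-0.001,0.132,0,0,0,0.2,-0.002,-0.001,0.132,0,0,0,0,-0.002,-0.001,0.132,0,0,0,0,-0.002,-0.001,0.1,0,0,0,-0.5,-0.002,-0.001,0.05,0,0,0,-1,-0.002,-0.001,0,0,0,0,-1])

```text
time_s: 4.22
position: [0.422, 0.3451, 0.1115]
tool_rot: [[-0.016, 1.0, -0.002], [1.0, 0.016, -0.001], [-0.001, -0.002, -1.0]]
ft_force: [1.5, 0.7, 0.5]
grip_width: 0.0772
```

```bash
python3 -c "
from h import *
wp('w4')
for X in ((-.015,.024),(.015,.024),(.015,.084),(-.015,.084),(0,-.084)):
  print(X,w2w((.4243+X[0]-.017*X[1],.2929+X[1]+.017*X[0],.020)).round(1))
go(.534,.106,.13,90)"
```

```text
t 4.22 p [0.422  0.3451 0.1115] ya 0.9 tilt 0.11 w 0.0772 f [1.5 0.7 0.5]
(-0.015, 0.024) [234.9 227.6]
(0.015, 0.024) [272.5 227.4]
(0.015, 0.084) [273.5 152.7]
(-0.015, 0.084) [233.4 152.8]
(0, -0.084) [254.1 340.9]
d [-0.3233  0.1404 -0.0144] r [ 0.0039  0.0013 -0.4949] rows>= 12.4 t 4.2667
```

View pics/w4.png

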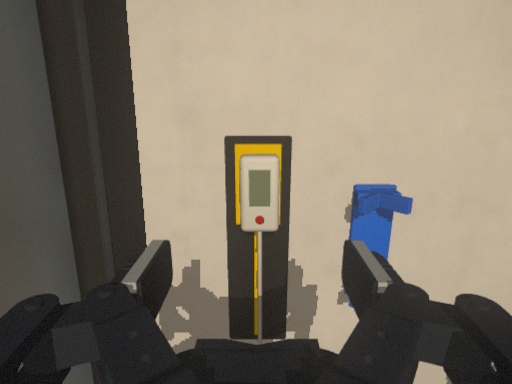

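Thermometer lies within its outline: housing at (240–279, 154–231), yellow visible about equally on each side. Next is the roll, with the jaws along x.

```bash
python3 -c "
from h import *
go(.534,.106,.12,1,p0=(.4225,.3455,.1115))"
```

```text
d [-0.3216  0.1437 -0.0115] r [ 0.0033 -0.0016 -0.0005] rows>= 6.3 t 4.2667
```

Request:
jog_arm(deltas=[-0.05,0.022,-0.01,0,0,0,-1,-0.1,0.045,-0.02,0,0,0,-1,-0.15,0.067,-0.02,0,0,0,-1,-0.2,0.09,-0.02,0,0,0,-1,-0.25,0.112,-0.015,0,0,0,-1,-0.3,0.134,-0.012,0,0,0,-1,-0.322,0.144,-0.012,0,0,0,-1,-0.322,0.144,-0.012,0,0,0,-1,-0.322,0.144,-0.012,0,0,0,-1])

```text
time_s: 5.02
position: [0.5344, 0.1049, 0.1196]
tool_rot: [[-0.014, 1.0, 0.0], [1.0, 0.014, 0.0], [0.0, 0.0, -1.0]]
ft_force: [-0.2, 1.3, -0.2]
grip_width: 0.0855
```

```bash
python3 -c "
from h import *
wp('w5')
print(w2w((.534,.106,.032)))
go(.534,.106,.12,1)"
```

```text
t 5.02 p [0.5344 0.1049 0.1196] ya 0.78 tilt 0.02 w 0.0855 f [-0.2  1.3 -0.2]
[257.03112721 195.02397189]
d [ 0.0002  0.     -0.0005] r [ 0.     -0.0001 -0.0007] rows>= 0.0 t 5.0667
```

View pics/w5.png

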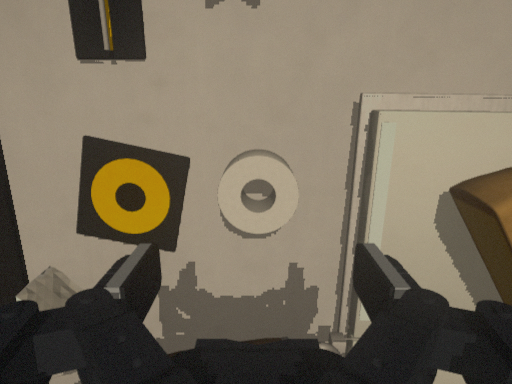

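Roll at (258,194), predicted (257,195). The ring mat is visible at (131,196). Descend and grip.

Request:
jog_arm(deltas=[0,0.001,0.055,0,0,0,-1,0,0.001,0.105,0,0,0,-1,0,0.001,0.135,0,0,0,-1,0,0.001,0.146,0,0,0,-1,0,0.001,0.146,0,0,0,1,0,0.001,0.146,0,0,0,1,0,0.001,0.146,0,0,0,1,0,0.001,0.146,0,0,0,1,0,0.001,0.146,0,0,0,1,0,0.001,0.146,0,0,0,1,0,0.001,0.1,0,0,0,1,0,0.001,0.06,0,0,0,1], grip_force=30)

```text
time_s: 6.07
position: [0.5345, 0.1056, 0.0755]
tool_rot: [[-0.016, 1.0, -0.002], [1.0, 0.016, -0.0], [-0.0, -0.002, -1.0]]
ft_force: [0.8, 0.1, -0.3]
grip_width: 0.0589
```

```bash
python3 -c "
from h import *
wp('w6')
go(.4302,.0945,.075,1,p0=(.5345,.105,.0745))"
```

```text
t 6.07 p [0.5345 0.1056 0.0755] ya 0.9 tilt 0.09 w 0.0589 f [ 0.8  0.1 -0.3]
d [-0.0118 -0.1393 -0.002 ] r [ 0.003   0.0001 -0.0005] rows>= 2.5 t 6.1167
```

View pics/w6.png

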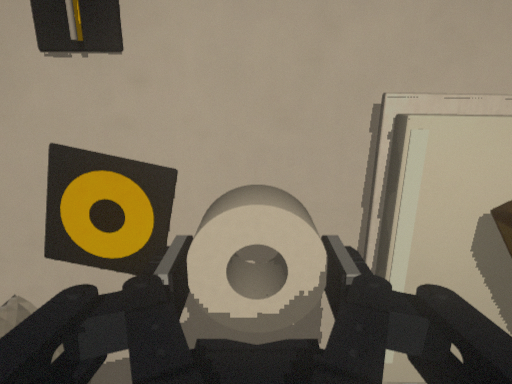

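```bash
python3 -c "
from h import *
print(w2w((.5345,.1056,.0975)), px2w('wrist',(107,214.5),.004), px2w('wrist',(257,270),.0975))"
```

```text
[250.77739977 263.61489678] [0.43095497 0.09277756 0.004     ] [0.53724646 0.10253769 0.0975    ]
```

Request:
jog_arm(deltas=[-0.004,-0.05,0,0,0,0,1,-0.008,-0.1,0,0,0,0,1,-0.011,-0.139,0,0,0,0,1,-0.011,-0.139,0.03,0,0,0,1,-0.011,-0.139,0.065,0,0,0,1,-0.011,-0.139,0.079,0,0,0,1,-0.011,-0.139,0.079,0,0,0,1,-0.011,-0.139,0.079,0,0,0,0,-0.011,-0.139,0.079,0,0,0,-1,-0.011,-0.139,0.079,0,0,0,-1,-0.011,-0.139,0.05,0,0,0,-1,-0.011,-0.139,0,0,0,0,-1])

```text
time_s: 7.12
position: [0.4293, 0.0957, 0.0735]
tool_rot: [[-0.016, 1.0, -0.006], [1.0, 0.016, 0.0], [0.0, -0.006, -1.0]]
ft_force: [0.1, -0.2, -0.4]
grip_width: 0.085
```

```bash
python3 -c "
from h import *
wp('w7')
go(.4302,.0945,.2,1)"
```

```text
t 7.12 p [0.4293 0.0957 0.0735] ya 0.89 tilt 0.34 w 0.085 f [ 0.1 -0.2 -0.4]
d [-0.0018 -0.0025 -0.1589] r [ 0.0022  0.0001 -0.0004] rows>= 2.9 t 7.1667
```

View pics/w7.png

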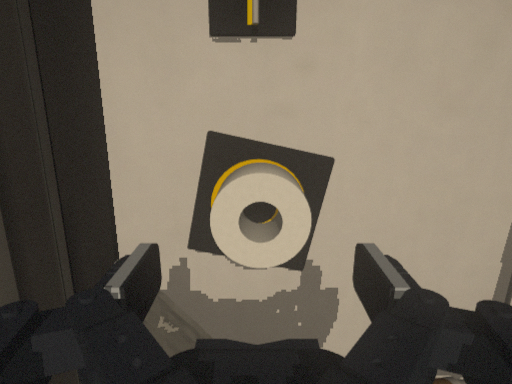

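```bash
python3 -c "
from h import *
a=px2w('wrist',(261,217),.036);b=px2w('wrist',(258.3,202),.004);print(a,b,a-b)
go(.4195,-.2125,.2,-6.9,p0=(.430,.0955,.0745))"
```

```text
[0.43559916 0.09462192 0.036     ] [0.43434362 0.09395995 0.004     ] [0.00125554 0.00066197 0.032     ]
d [-0.4105 -0.0194 -0.1673] r [ 0.0022 -0.      0.0435] rows>= 8.0 t 7.1667
```

Roll is centred within about 1.5 mm of the ring. Next is the marker, crossing at 0.21 m.

Request:
jog_arm(deltas=[0,0,-0.055,0,0,0,-1,0,0,-0.11,0,0,0,-1,-0.01,0,-0.16,0,0,0,-1,-0.05,-0.003,-0.18,0,0,0.02,-1,-0.1,-0.006,-0.18,0,0,0.044,-1,-0.15,-0.008,-0.18,0,0,0.044,-1,-0.2,-0.01,-0.18,0,0,0.044,-1,-0.25,-0.012,-0.18,0,0,0.044,-1,-0.3,-0.015,-0.17,0,0,0.044,-1,-0.35,-0.018,-0.15,0,0,0.044,-1,-0.39,-0.019,-0.12,0,0,0.044,-1,-0.41,-0.019,-0.075,0,0,0.044,-1])

```text
time_s: 8.17
position: [0.4222, -0.2163, 0.132]
tool_rot: [[0.125, 0.992, 0.005], [0.992, -0.125, -0.005], [-0.005, 0.006, -1.0]]
ft_force: [0.9, -0.7, -0.5]
grip_width: 0.0856
```

```bash
python3 -c "
from h import *
wp('w8')
for X in ((.428,-.1424,.009),(.411,-.2826,.009),(.4195,-.2125,.009)): print(w2w(X))
go(.4195,-.2125,.12,-6.9)"
```

```text
t 8.17 p [ 0.4222 -0.2163  0.132 ] ya -7.16 tilt 0.43 w 0.0856 f [ 0.9 -0.7 -0.5]
[256.16500295  92.67941874]
[257.11250326 260.19921482]
[256.67285167 182.46800542]
d [ 0.0034 -0.0008  0.0069] r [-0.0013 -0.0006 -0.0018] rows>= 0.1 t 8.2167
```

View pics/w8.png

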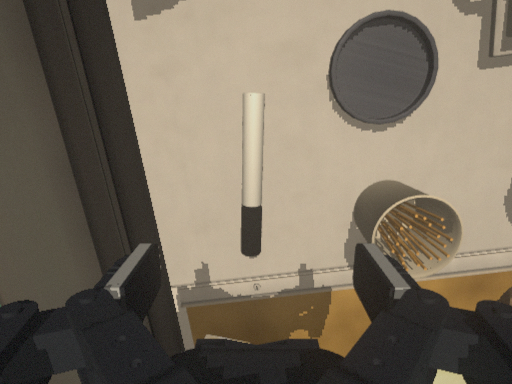

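Marker at (254,93) to (250.5,256), about 3 mm toward tool −y and turned 1° from the jaws. The coaster at (384,68) and the cup at (415,235) are also visible. Correct and grip.

Request:
jog_arm(deltas=[0.004,-0.004,0.055,0,0,0.006,-1,0.004,-0.004,0.11,0,0,0.006,-1,0.004,-0.004,0.145,0,0,0.006,-0.6,0.004,-0.004,0.165,0,0,0.006,-0.3,0.004,-0.004,0.165,0,0,0.006,0,0.004,-0.004,0.165,0,0,0.006,1,0.004,-0.004,0.165,0,0,0.006,1,0.004,-0.004,0.165,0,0,0.006,1,0.004,-0.004,0.165,0,0,0.006,1,0.004,-0.004,0.165,0,0,0.006,1,0.004,-0.004,0.165,0,0,0.006,1], grip_force=30)

```text
time_s: 9.13
position: [0.4195, -0.209, 0.0087]
tool_rot: [[0.141, 0.99, 0.003], [0.99, -0.141, -0.002], [-0.002, 0.003, -1.0]]
ft_force: [-0.6, 0.1, 4.7]
grip_width: 0.0153
```

Request:
jog_arm(deltas=[0,0,-0.055,0,0,0,1,0,0,-0.11,0,0,0,1,0,0,-0.165,0,0,0,1,0,0,-0.22,0,0,0,1,0,0,-0.27,0,0,0,1])

```text
time_s: 9.55
position: [0.4185, -0.2082, 0.2136]
tool_rot: [[0.141, 0.99, 0.003], [0.99, -0.141, -0.002], [-0.002, 0.003, -1.0]]
ft_force: [0.3, -1.2, -0.1]
grip_width: 0.0148
```

```bash
python3 -c "
from h import *
wp('w9')
go(.5172,.300,.22,0)"
```

```text
t 9.55 p [ 0.4185 -0.2082  0.2136] ya -8.09 tilt 0.21 w 0.0148 f [ 0.3 -1.2 -0.1]
d [ 0.6912  0.032  -0.0052] r [ 0.0039  0.003  -0.0448] rows>= 12.4 t 9.6
```

View pics/w9.png

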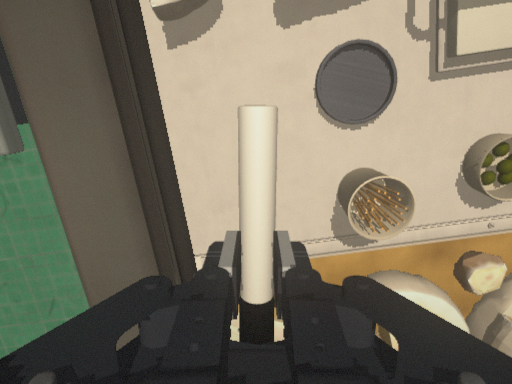

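```bash
python3 -c "
from h import *
im=cv2.imread('pics/w9.png'); cv2.imwrite('pics/w9z.png',cv2.resize(im[90:360,160:360],None,fx=2.2,fy=2.2,interpolation=cv2.INTER_CUBIC))
s=eyes.get_image('scene');t=eyes.get_image('top');cv2.imwrite('pics/s9z.png',cv2.resize(s[60:200,110:310,::-1],None,fx=4,fy=4));cv2.imwrite('pics/t9z.png',cv2.resize(t[180:290,290:420,::-1],None,fx=4,fy=4))
"
```

```text
(no output)
```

View pics/w9z.png

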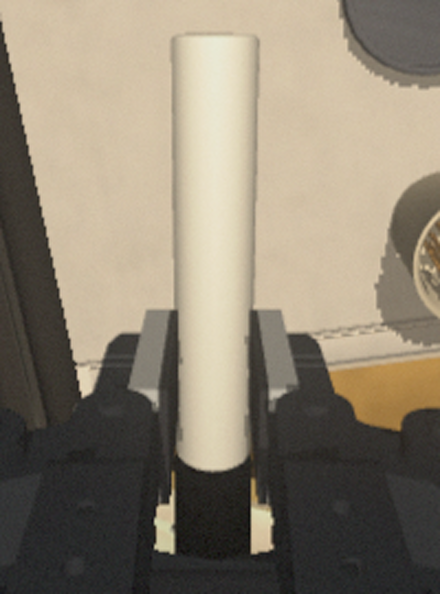

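View pics/s9z.png

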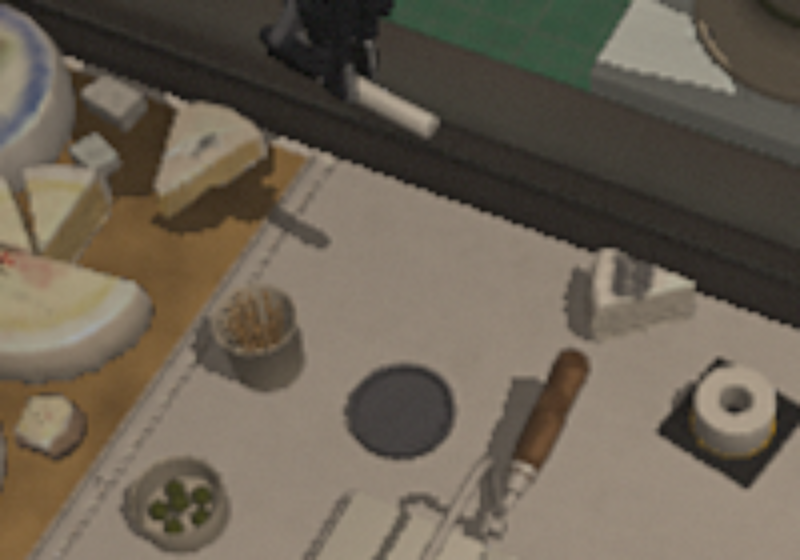

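The pen is held at only 15 mm width, so the pads are on its upper part. I'll set it back down, regrip about 6 mm lower, and only then carry it.

Request:
jog_arm(deltas=[0,0,0.055,0,0,0,1,0,0,0.11,0,0,0,1,0,0,0.165,0,0,0,1,0,0,0.21,0,0,0,1,0,0,0.245,0,0,0,1,0,0,0.262,0,0,0,1,0,0,0.268,0,0,0,1,0,0,0.268,0,0,0,1,0,0,0.268,0,0,0,0.2,0,0,0.268,0,0,0,0.2,0,0,0.268,0,0,0,0.2])

```text
time_s: 10.62
position: [0.4188, -0.2086, 0.0089]
tool_rot: [[0.141, 0.99, 0.001], [0.99, -0.141, -0.001], [-0.0, 0.001, -1.0]]
ft_force: [1.0, 0.2, -0.3]
grip_width: 0.0341
```

Request:
jog_arm(deltas=[0,0,0.005,0,0,0,0.2,0,0,0.009,0,0,0,0.2,0,0,0.009,0,0,0,0.2])

```text
time_s: 10.87
position: [0.4185, -0.2084, 0.0013]
tool_rot: [[0.141, 0.99, -0.001], [0.99, -0.141, 0.001], [0.0, -0.001, -1.0]]
ft_force: [-0.8, -0.3, 0.6]
grip_width: 0.0343
```

```bash
python3 -c "
from h import *
wp('w10')"
```

```text
t 10.87 p [ 0.4185 -0.2084  0.0013] ya -8.1 tilt 0.05 w 0.0343 f [-0.8 -0.3  0.6]
```

View pics/w10.png

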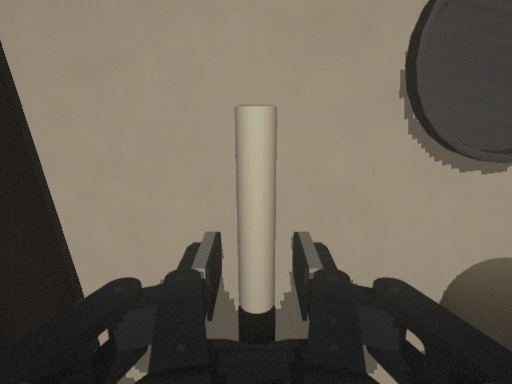

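No contact at z = 1 mm, and the pen is centred at column 256. Close and lift.

Request:
jog_arm(deltas=[0,0,-0.001,0,0,0,1,0,0,-0.001,0,0,0,1,0,0,-0.001,0,0,0,1,0,0,-0.001,0,0,0,1,0,0,-0.001,0,0,0,1], grip_force=35)

```text
time_s: 11.33
position: [0.4188, -0.2086, 0.0027]
tool_rot: [[0.141, 0.99, 0.0], [0.99, -0.141, -0.0], [-0.0, 0.0, -1.0]]
ft_force: [0.0, 1.8, 4.6]
grip_width: 0.0158
```

Request:
jog_arm(deltas=[0,0,-0.04,0,0,0,1,0,0,-0.09,0,0,0,1,0,0,-0.14,0,0,0,1,0,0,-0.19,0,0,0,1,0,0,-0.24,0,0,0,1,0,0,-0.28,0,0,0,1,0,0,-0.28,0,0,0,1])

```text
time_s: 11.92
position: [0.4204, -0.2099, 0.2181]
tool_rot: [[0.141, 0.99, 0.008], [0.99, -0.141, -0.007], [-0.006, 0.009, -1.0]]
ft_force: [0.7, -0.2, -0.1]
grip_width: 0.0157
```

```bash
python3 -c "
from h import *
wp('w11')
go(.5172,.300,.2125,0)"
```

```text
t 11.92 p [ 0.4204 -0.2099  0.2181] ya -8.08 tilt 0.62 w 0.0157 f [ 0.7 -0.2 -0.1]
d [0.6906 0.0333 0.0013] r [ 0.0016  0.0012 -0.0449] rows>= 12.4 t 11.9667
```

View pics/w11.png

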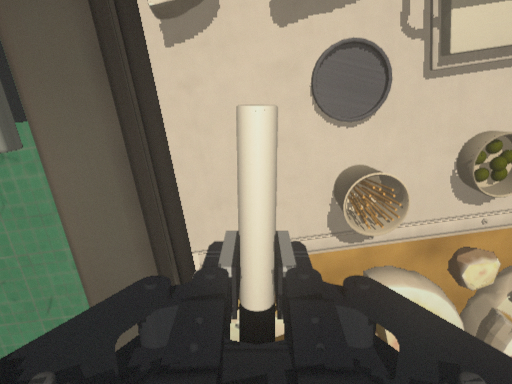

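```bash
python3 -c "
from h import *
go(.5172,.3035,.2275,0,p0=(.419,-.2088,.2132))"
```

```text
d [ 0.6946  0.0336 -0.0213] r [ 0.0016  0.0012 -0.0449] rows>= 12.5 t 11.9667
```

Request:
jog_arm(deltas=[0.04,0.002,-0.02,0,0,0,1,0.09,0.004,-0.021,0,0,0,1,0.14,0.006,-0.021,0,0,0,1,0.19,0.008,-0.021,0,0,0,1,0.25,0.011,-0.021,0,0,-0.01,1,0.31,0.014,-0.021,0,0,-0.02,1,0.37,0.017,-0.021,0,0,-0.03,1,0.43,0.02,-0.021,0,0,-0.045,1,0.49,0.023,-0.021,0,0,-0.045,1,0.54,0.026,-0.021,0,0,-0.045,1,0.59,0.028,-0.015,0,0,-0.045,1,0.64,0.031,0,0,0,-0.045,1])

```text
time_s: 12.97
position: [0.5082, 0.2598, 0.2135]
tool_rot: [[-0.0, 1.0, 0.0], [1.0, 0.0, 0.0], [0.0, 0.0, -1.0]]
ft_force: [1.5, -0.6, -0.6]
grip_width: 0.0156
```

```bash
python3 -c "
from h import *
st()
go(.5172,.3035,.10,0)"
```

```text
t 12.97 p [0.5082 0.2598 0.2135] ya 0.03 tilt 0.01 w 0.0156 f [ 1.5 -0.6 -0.6]
d [0.0583 0.012  0.1513] r [ 0.0001 -0.      0.0001] rows>= 2.9 t 12.9667
```

Request:
jog_arm(deltas=[0.04,0.008,0.02,0,0,0,1,0.054,0.01,0.06,0,0,0,1,0.054,0.01,0.11,0,0,0,1,0.054,0.01,0.15,0,0,0,1,0.054,0.01,0.15,0,0,0,1,0.054,0.01,0.15,0,0,0,1])

```text
time_s: 13.47
position: [0.5149, 0.2975, 0.1001]
tool_rot: [[0.0, 1.0, -0.004], [1.0, -0.0, -0.001], [-0.001, -0.004, -1.0]]
ft_force: [0.0, 0.2, 0.2]
grip_width: 0.0156
```

```bash
python3 -c "
from h import *
wp('w12')
for y in (-.046,-.034,.034,.046): print([w2w((.5172+x,.300+y,.030)).round(0).tolist() for x in(-.017,-.016,.016,.017)], w2w((.5172,.3+y,.014)).round(0))
st()"
```

```text
t 13.47 p [0.5149 0.2975 0.1001] ya -0.0 tilt 0.25 w 0.0156 f [0.  0.2 0.2]
[[235.0, 259.0], [237.0, 259.0], [280.0, 259.0], [282.0, 259.0]] [258. 249.]
[[235.0, 244.0], [236.0, 244.0], [281.0, 244.0], [282.0, 244.0]] [258. 235.]
[[233.0, 150.0], [235.0, 150.0], [283.0, 150.0], [284.0, 150.0]] [259. 146.]
[[233.0, 131.0], [234.0, 131.0], [283.0, 131.0], [285.0, 131.0]] [259. 129.]
t 13.52 p [0.5161 0.2978 0.1022] ya -0.01 tilt 0.0 w 0.0151 f [1.2 0.4 0.7]
```

View pics/w12.png

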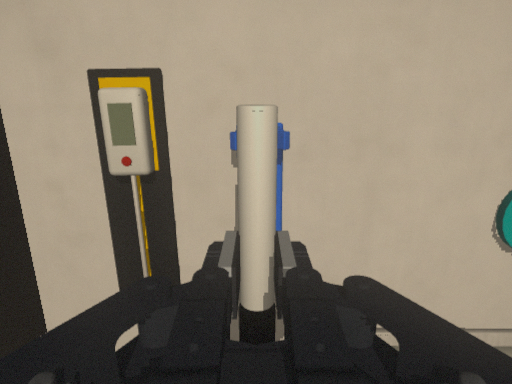

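```bash
python3 -c "
from h import *
im=cv2.imread('pics/w12.png'); cv2.imwrite('pics/w12z.png',cv2.resize(im[90:250,210:310],None,fx=5,fy=3.7,interpolation=cv2.INTER_CUBIC))
"
```

```text
(no output)
```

View pics/w12z.png

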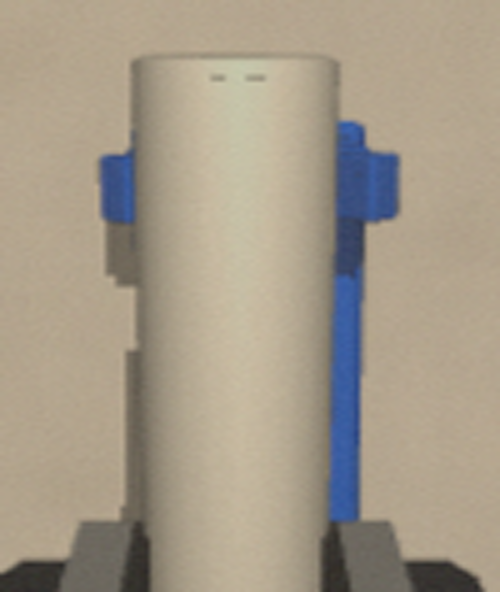

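The block top sits at rows 131–150, as predicted, centred 3.5 px (about 2.3 mm) right of the pen. I'll correct that, shift 5.5 mm along the pen, lower and release.

Request:
jog_arm(deltas=[0.007,0.003,0.02,0,0,0,1,0.007,0.003,0.06,0,0,0,1,0.007,0.003,0.085,0,0,0,1,0.007,0.003,0.1,0,0,0,1,0.007,0.003,0.106,0,0,0,1,0.007,0.003,0.106,0,0,0,1])

```text
time_s: 14.02
position: [0.5185, 0.3031, 0.0229]
tool_rot: [[0.0, 1.0, 0.001], [1.0, -0.0, 0.0], [0.0, 0.001, -1.0]]
ft_force: [-0.2, -0.4, 0.1]
grip_width: 0.0153
```

```bash
python3 -c "
from h import *
wp('w13')"
```

```text
t 14.02 p [0.5185 0.3031 0.0229] ya -0.01 tilt 0.06 w 0.0153 f [-0.2 -0.4  0.1]
```

View pics/w13.png

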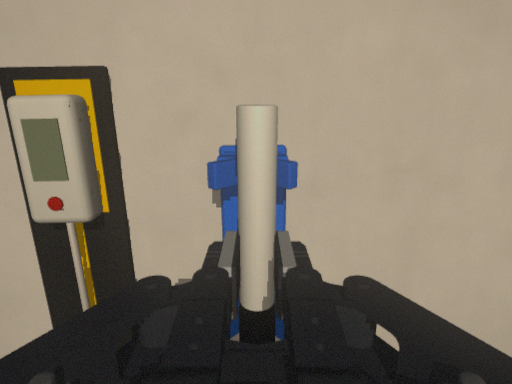

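Request:
jog_arm(deltas=[0,-0.002,0.001,0,0,0,1,0,-0.002,0.002,0,0,0,1,0,-0.002,0.002,0,0,0,0.6,0,-0.002,0.002,0,0,0,0.3,0,-0.002,0.002,0,0,0,0,0,-0.002,0.002,0,0,0,0,0,-0.002,-0.03,0,0,0,0,0,-0.002,-0.08,0,0,0,-0.5,0,-0.002,-0.13,0,0,0,-1,0,-0.002,-0.18,0,0,0,-1,0,-0.002,-0.23,0,0,0,-1,0,-0.002,-0.27,0,0,0,-1])

```text
time_s: 15.07
position: [0.5165, 0.3031, 0.228]
tool_rot: [[-0.0, 1.0, 0.003], [1.0, 0.0, 0.001], [0.001, 0.003, -1.0]]
ft_force: [1.0, -0.2, 0.0]
grip_width: 0.0855
```

```bash
python3 -c "
from h import *
wp('w14')
go(.533,-.255,.225,0)"
```

```text
t 15.07 p [0.5165 0.3031 0.228 ] ya 0.0 tilt 0.16 w 0.0855 f [ 1.  -0.2  0. ]
d [-0.7451  0.0195  0.0088] r [ 0.0037 -0.0013  0.0001] rows>= 13.4 t 15.1167
```

View pics/w14.png

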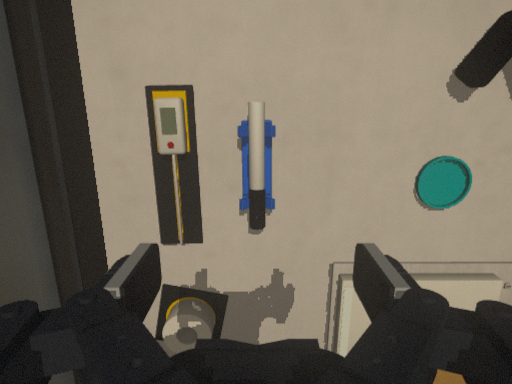

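Pen lies in both notches, with overhang about 19 and 20 px at the two ends. Now the cup, crossing at 0.225 m.

Request:
jog_arm(deltas=[-0.05,0.001,0,0,0,0,-1,-0.105,0.003,0,0,0,0,-1,-0.16,0.005,0,0,0,0,-1,-0.215,0.006,0,0,0,0,-1,-0.27,0.007,0,0,0,0,-1,-0.325,0.009,0,0,0,0,-1,-0.38,0.01,0,0,0,0,-1,-0.435,0.012,0,0,0,0,-1,-0.49,0.014,0,0,0,0,-1,-0.545,0.016,0,0,0,0,-1,-0.6,0.018,0,0,0,0,-1,-0.655,0.02,0,0,0,0,-1])

```text
time_s: 16.12
position: [0.5311, -0.1902, 0.2246]
tool_rot: [[0.0, 1.0, 0.0], [1.0, -0.0, 0.0], [0.0, 0.0, -1.0]]
ft_force: [2.0, -0.7, 0.8]
grip_width: 0.0853
```

Request:
jog_arm(deltas=[-0.05,0,0.01,0,0,0,-1,-0.088,0.001,0.05,0,0,0,-1,-0.088,0.001,0.08,0,0,0,-1,-0.088,0.001,0.08,0,0,0,-1,-0.088,0.001,0.08,0,0,0,-1])

```text
time_s: 16.53
position: [0.5319, -0.2538, 0.1641]
tool_rot: [[0.0, 1.0, -0.002], [1.0, -0.0, 0.002], [0.002, -0.002, -1.0]]
ft_force: [0.5, -0.3, 0.5]
grip_width: 0.0856
```

```bash
python3 -c "
from h import *
wp('w15')
print(w2w((.533,-.255,.062)))
st()"
```

```text
t 16.53 p [ 0.5319 -0.2538  0.1641] ya -0.01 tilt 0.14 w 0.0856 f [ 0.5 -0.3  0.5]
[257.44779317 190.88232789]
t 16.58 p [ 0.5326 -0.2537  0.1656] ya 0.04 tilt 0.04 w 0.0852 f [-0.8 -0.4  0.6]
```

View pics/w15.png

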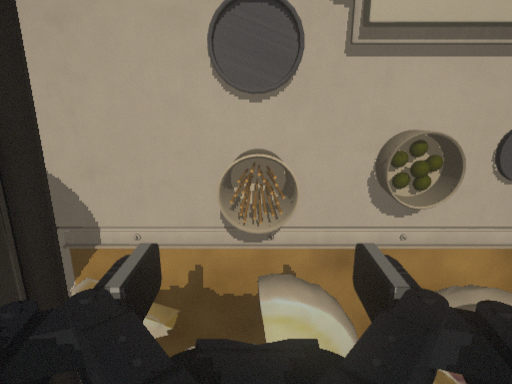

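Cup rim centred at (258.5,194.5), predicted (257.4,190.9), so I'll shift −3 mm along y. Olive dish at (422,170) clears the fingers. Descend and grip.

Request:
jog_arm(deltas=[-0.003,0.001,0.05,0,0,0,-1,-0.005,0.001,0.1,0,0,0,-1,-0.005,0.001,0.14,0,0,0,-1,-0.005,0.001,0.17,0,0,0,-1,-0.005,0.001,0.19,0,0,0,-1,-0.005,0.001,0.19,0,0,0,-0.9,-0.005,0.001,0.19,0,0,0,-0.8], grip_force=25)

```text
time_s: 17.17
position: [0.5339, -0.2576, 0.0237]
tool_rot: [[-0.001, 1.0, 0.001], [1.0, 0.001, -0.001], [-0.001, 0.001, -1.0]]
ft_force: [0.1, 0.9, 0.1]
grip_width: 0.0769
```

Request:
jog_arm(deltas=[0,0,0,0,0,0,-0.6,0,0,0,0,0,0,0,0,0,0,0,0,0,1,0,0,0,0,0,0,1,0,0,0,0,0,0,1,0,0,0,0,0,0,1])

```text
time_s: 17.67
position: [0.534, -0.2584, 0.0247]
tool_rot: [[-0.0, 1.0, 0.003], [1.0, 0.0, -0.003], [-0.003, 0.003, -1.0]]
ft_force: [-0.7, 1.1, 5.6]
grip_width: 0.063
```

```bash
python3 -c "
from h import *
wp('w16')"
```

```text
t 17.67 p [ 0.534  -0.2584  0.0247] ya 0.02 tilt 0.25 w 0.063 f [-0.7  1.1  5.6]
```

View pics/w16.png

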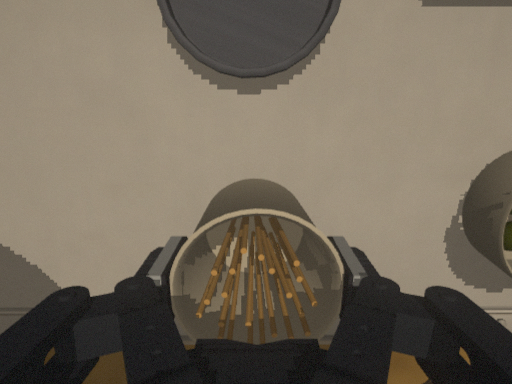

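Opening is 63 mm, so the pads are close to the rim. I'll open slightly and regrip about 8 mm lower.

Request:
jog_arm(deltas=[0,0,0,0,0,0,-0.9,0,0,0,0,0,0,-0.9,0,0,0,0,0,0,-0.9,0,0,0.005,0,0,0,-0.9,0,0,0.011,0,0,0,-0.9,0,0,0.011,0,0,0,-0.6,0,0,0.011,0,0,0,0,0,0,0.011,0,0,0,1,0,0,0.011,0,0,0,1,0,0,0.011,0,0,0,1,0,0,0.011,0,0,0,1,0,0,0.011,0,0,0,1], grip_force=25)

```text
time_s: 18.72
position: [0.533, -0.2579, 0.0139]
tool_rot: [[-0.0, 1.0, -0.0], [1.0, 0.0, -0.0], [-0.0, -0.0, -1.0]]
ft_force: [0.5, 0.2, -1.1]
grip_width: 0.0624
```

```bash
python3 -c "
from h import *
wp('w17')
for z in(.062,): print(px2w('wrist',(257.5,283),z))"
```

```text
t 18.72 p [ 0.533  -0.2579  0.0139] ya 0.0 tilt 0.0 w 0.0624 f [ 0.5  0.2 -1.1]
[ 0.5329711  -0.24751442  0.062     ]
```

View pics/w17.png

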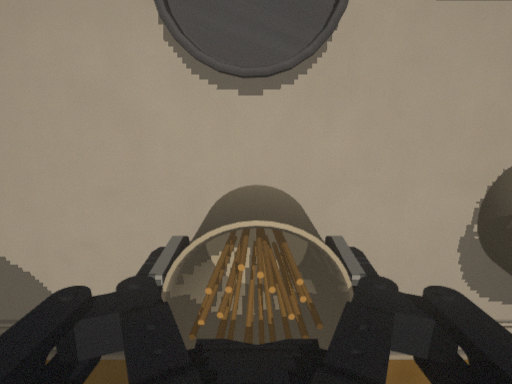

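```bash
python3 -c "
from h import *
print(px2w('wrist',(257,222),.062)-[0,.032,0])"
```

```text
[ 0.53279888 -0.25807652  0.062     ]
```

Request:
jog_arm(deltas=[0,0,-0.01,0,0,0,1,0,0,-0.03,0,0,0,1,0,0,-0.055,0,0,0,1,0,0,-0.08,0,0,0,1,0,0,-0.08,0,0,0,1])

```text
time_s: 19.18
position: [0.5344, -0.2589, 0.0779]
tool_rot: [[-0.0, 1.0, 0.005], [1.0, 0.0, -0.004], [-0.004, 0.005, -1.0]]
ft_force: [0.1, -1.0, -0.9]
grip_width: 0.0616
```

```bash
python3 -c "
from h import *
wp('w18')
s=eyes.get_image('scene');cv2.imwrite('pics/s18z.png',cv2.resize(s[60:200,110:310,::-1],None,fx=4,fy=4))"
```

```text
t 19.18 p [ 0.5344 -0.2589  0.0779] ya 0.01 tilt 0.39 w 0.0616 f [ 0.1 -1.  -0.9]
```

View pics/w18.png

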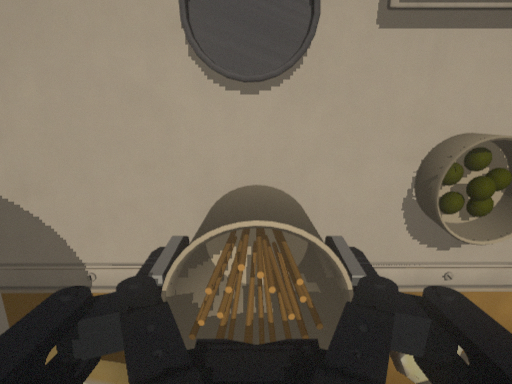

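View pics/s18z.png

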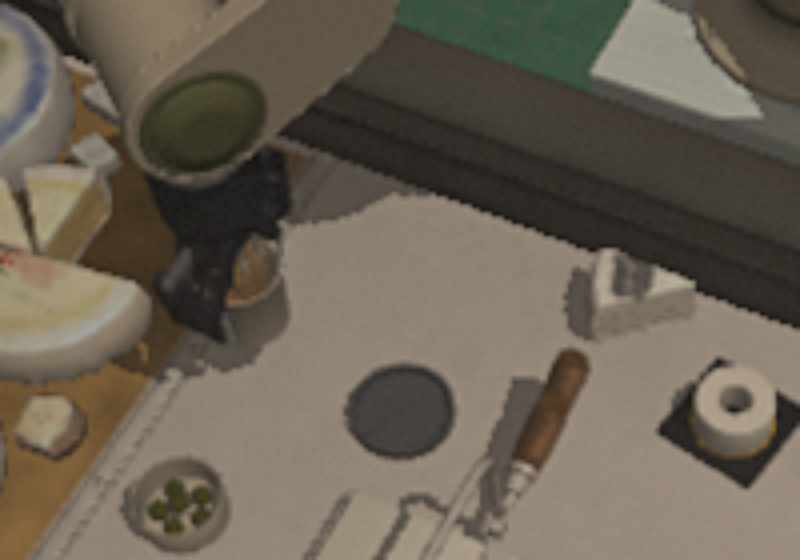

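Cup is lifted and upright. Move it over the coaster and check.

Request:
jog_arm(deltas=[0.03,-0.001,0,0,0,0,1,0.07,-0.002,0,0,0,0,1,0.11,-0.003,0,0,0,0,1,0.14,-0.004,0,0,0,0,1,0.159,-0.004,0,0,0,0,1,0.159,-0.004,0,0,0,0,1,0.159,-0.004,0,0,0,0,1])

```text
time_s: 19.87
position: [0.53, -0.1386, 0.0735]
tool_rot: [[-0.001, 1.0, -0.001], [1.0, 0.001, 0.0], [0.0, -0.001, -1.0]]
ft_force: [-0.3, -0.5, -1.4]
grip_width: 0.0622
```

```bash
python3 -c "
from h import *
wp('w19')
print([w2w((.531+x,-.1385+y,.012)).round(0).tolist() for x,y in((-.041,0),(.041,0),(0,.041))])
st()
s=eyes.get_image('scene');cv2.imwrite('pics/s19z.png',cv2.resize(s[60:200,110:310,::-1],None,fx=4,fy=4))
s=eyes.get_image('top');cv2.imwrite('pics/t19z.png',cv2.resize(s[150:290,240:410,::-1],None,fx=4,fy=4))"
```

```text
t 19.87 p [ 0.53   -0.1386  0.0735] ya 0.06 tilt 0.04 w 0.0622 f [-0.3 -0.5 -1.4]
[[196.0, 205.0], [320.0, 205.0], [258.0, 143.0]]
t 19.92 p [ 0.5301 -0.1394  0.0736] ya -0.0 tilt 0.02 w 0.0623 f [ 0.2 -0.5 -0.1]
```

View pics/w19.png

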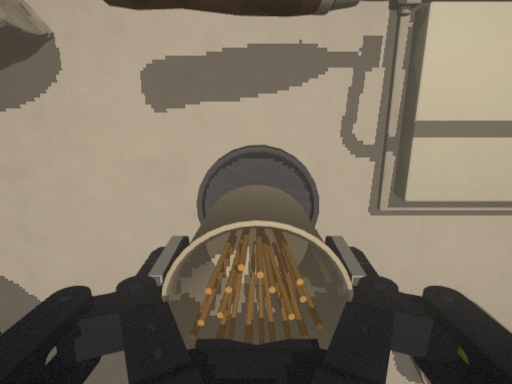

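View pics/s19z.png

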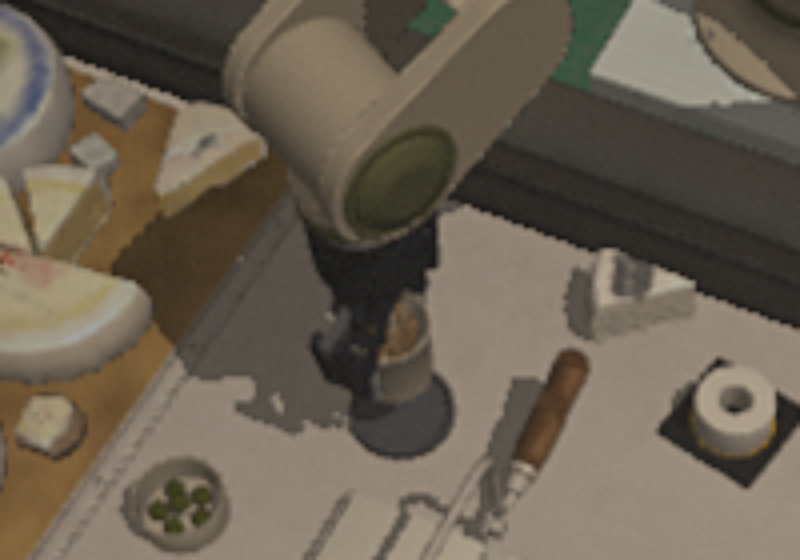

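Coaster spans 198–319 (centre 258) with its far edge at row 145, matching the prediction within about 1.5 mm. The cup is centred over it, so I'll lower it.

Request:
jog_arm(deltas=[-0.001,0,0.025,0,0,0,1,-0.001,0,0.05,0,0,0,1,-0.001,0,0.065,0,0,0,1,-0.001,0,0.072,0,0,0,1,-0.001,0,0.074,0,0,0,1,-0.001,0,0.074,0,0,0,1])

```text
time_s: 20.52
position: [0.5301, -0.14, 0.0184]
tool_rot: [[0.001, 1.0, 0.0], [1.0, -0.001, -0.0], [-0.0, 0.0, -1.0]]
ft_force: [0.5, 0.6, -0.7]
grip_width: 0.0619
```

```bash
python3 -c "
from h import *
wp('w20')"
```

```text
t 20.52 p [ 0.5301 -0.14    0.0184] ya -0.04 tilt 0.01 w 0.0619 f [ 0.5  0.6 -0.7]
```

View pics/w20.png

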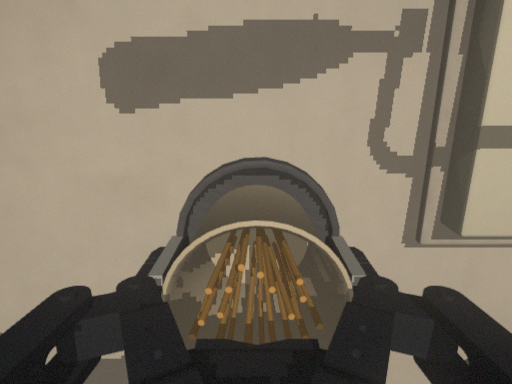

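Request:
jog_arm(deltas=[0,0,0,0,0,0,0,0,0,0,0,0,0,-0.5,0,0,0,0,0,0,-1,0,0,0,0,0,0,-1,0,0,0,0,0,0,-1,0,0,-0.02,0,0,0,-1,0,0,-0.06,0,0,0,-1,0,0,-0.11,0,0,0,-1,0,0,-0.16,0,0,0,-1,0,0,-0.21,0,0,0,-1,0,0,-0.25,0,0,0,-1,0,0,-0.25,0,0,0,-1])

```text
time_s: 21.57
position: [0.5319, -0.1402, 0.2123]
tool_rot: [[-0.0, 1.0, 0.01], [1.0, 0.0, -0.005], [-0.005, 0.01, -1.0]]
ft_force: [0.6, -0.2, 1.0]
grip_width: 0.0853
```

```bash
python3 -c "
from h import *
wp('w21')"
```

```text
t 21.57 p [ 0.5319 -0.1402  0.2123] ya 0.02 tilt 0.66 w 0.0853 f [ 0.6 -0.2  1. ]
```

View pics/w21.png

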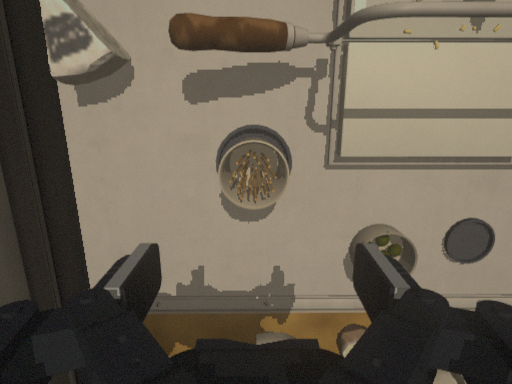

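Cup stands in the coaster at (254,174). I'll retract the arm for a final check from the fixed cameras.

Request:
jog_arm(deltas=[0,-0.03,-0.03,0,0,0,-1,0,-0.07,-0.06,0,0,0,-1,0,-0.11,-0.09,0,0,0,-1,0,-0.15,-0.12,0,0,0,-1,0,-0.19,-0.14,0,0,0,-1,0,-0.23,-0.16,0,0,0,-1,0,-0.25,-0.17,0,0,0,-1,0,-0.25,-0.17,0,0,0,-1,0,-0.25,-0.17,0,0,0,-1])

```text
time_s: 22.37
position: [0.3423, -0.1394, 0.3329]
tool_rot: [[0.001, 1.0, -0.0], [1.0, -0.001, 0.0], [0.0, -0.0, -1.0]]
ft_force: [-0.2, -0.4, 0.2]
grip_width: 0.0854
```

```bash
python3 -c "
from h import *
st()
for n in('scene','top'):
  im=eyes.get_image(n); cv2.imwrite(f'pics/{n}F.png',im[:,:,::-1])
t=cv2.imread('pics/topF.png'); cv2.imwrite('pics/topFz.png',cv2.resize(t[130:290,90:290],None,fx=3.7,fy=3.7,interpolation=cv2.INTER_CUBIC))
s=cv2.imread('pics/sceneF.png'); cv2.imwrite('pics/sceneFz.png',cv2.resize(s[100:260,130:400],None,fx=2.9,fy=2.9,interpolation=cv2.INTER_CUBIC))
"
```

```text
t 22.37 p [ 0.3423 -0.1394  0.3329] ya -0.06 tilt 0.01 w 0.0854 f [-0.2 -0.4  0.2]
```

View pics/topF.png

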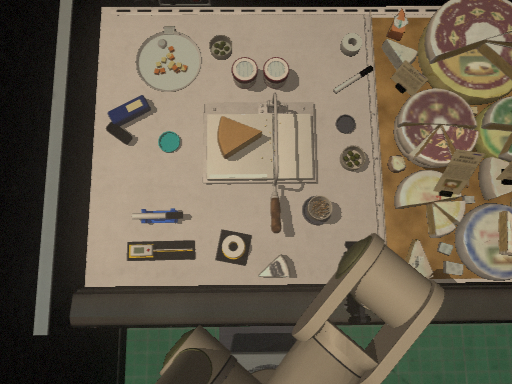

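View pics/topFz.png

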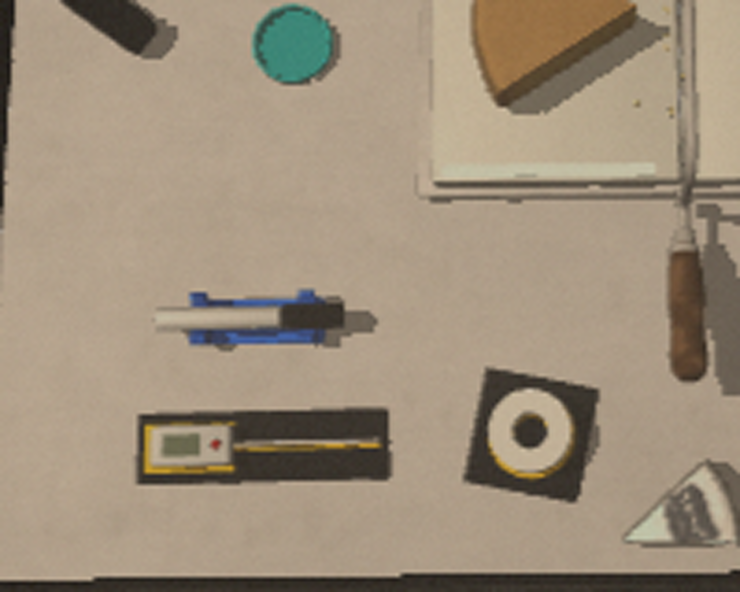

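View pics/sceneFz.png

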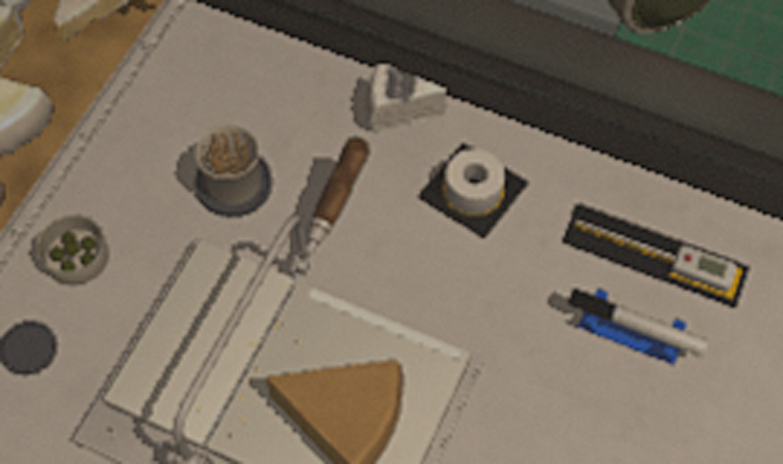

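```bash
python3 -c "
from h import *
f=lambda u,v:((u+.5)/3.7+90-.5,(v+.5)/3.7+130-.5)
for n,u,v,z in(('housing',190,445,.020),('outline',190,447.5,.004),('roll',530,432,.036),('penA',156,319,.027),('penB',343,316,.027)): print(n,(px2w('top',f(u,v),z)*1000).round(1)[:2])
g=lambda u,v:((u+.5)/2.9+130-.5,(v+.5)/2.9+100-.5)
for n,u,v,z in(('cup',228,150,.066),('penA',704,346,.027),('penB',575,298,.027),('roll',475,173,.036)): print('s',n,(px2w('scene',g(u,v),z)*1000).round(1)[:2])
print('t cup',(px2w('top',(318.5,208.5),.066)*1000).round(1)[:2])
a,b=cv2.imread('pics/top0.png'),cv2.imread('pics/topF.png')
for n,(x,y,w,h) in dict(cheese=(255,252,45,32),olives=(337,143,32,32)).items(): print(n,'mean diff',np.abs(a[y:y+h,x:x+w].astype(int)-b[y:y+h,x:x+w]).mean().round(2))
"
```

```text
housing [423.8 344.7]
outline [422.8 348.5]
roll [429.8  95.3]
penA [516.  371.5]
penB [517.  233.7]
s cup [ 529.9 -140. ]
s penA [515.1 367.2]
s penB [518.8 236.5]
s roll [431.6  93. ]
t cup [ 526.2 -134.2]
cheese mean diff 3.06
olives mean diff 2.73
```

Everything measures inside tolerance, so I'm handing in.

```bash
python3 -c "
from rig import env, eyes, close_job
print(close_job())"
```

```text
the job is handed in; nothing more can be done
None
```

All four items are in their places and the job was handed in at about 22.5 s of the 112 s allowed; the hand-in reports no verdict. Two grips were too high at first, so I set the pen back down and regripped it lower, and did the same with the cup before lifting it.

Final checks from the fixed cameras, taken with the arm retracted and the gripper open:

| Item | What the check showed | Tolerance |
|---|---|---|
| Thermometer | On its mat, parallel to the outline, about 1 mm off in x and 2–4 mm short in y | 12 mm |
| Pen | In both notches, middle about 2 mm from the rest's centre, turned less than 2° | 15 mm, 0.15 rad |
| Roll | Flat on its mat, about 1–2 mm from the ring's centre | 12 mm |
| Cup | Upright in the larger dark coaster | 12 mm |

- **Cup reading:** the two views disagree by about 6–7 mm, at 2 mm and 6 mm from the coaster's centre. Both are within tolerance.
- **Left alone:** the cheese and the olive dish look unchanged in the before and after pictures; I did not measure their positions.

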